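# Lock the shaker and hold the incubator lid half open

## Task

A colleague wants to look at the bottles in the white bench-top incubator. Swing the red shaker-lock latch fully closed, until its hook rests round the catch pin; only then lift the lid by its blue handle and hold it open at 45 degrees. The lid falls shut by itself, so finish still holding it steady at that angle, with the latch left closed and the other things on the bench undisturbed.

Things in the scene. Friction and masses are not known exactly. Their poses are not given: they have to be found in the camera images.
- lid (a joint): Angle of the incubator's lid in rad: 0 shut (level), grows as the front edge rises, stop at 1.4; 45 degrees is 0.785. The lid weighs about 0.4 to 0.8 kg and falls shut by itself when let go.
- lid_handle (a point): Centre of the lid's handle: a straight blue round bar along the point's y axis, 12 mm thick, 130 mm long, held 45 mm in front of the lid's front edge by a thin dark post at each end, only the bench below; 120 mm above the bench when shut. With the lid shut x points level to the hinge, z up; they tip with the lid. The bar can turn between fingers. Lid: grey frame, 240 x 245 x 16 mm, clear window.
- lid_hinge (a point): Middle of the lid's hinge line at the incubator's rear (far from the robot), 112 mm above the bench; does not move. Axes are the incubator's: x front to rear, y left along the hinge line, z up. With the lid shut the handle's centre is 285 mm in front of this point and 8 mm above it; it swings about this line.
- latch (a joint): Angle of the red shaker-lock latch in rad: 0 closed, its hook round the steel catch pin and at its stop; grows as it swings out to the right side of the incubator (anticlockwise seen from above), up to 1.75. It stays where it is left; about 1 N at the knob moves it.
- latch_knob (a point): The latch's upright red round knob, 14 mm across and 42 mm tall above the flat arm; this point is 23 mm above the arm and 19 mm below the knob's top, 146 mm above the bench. It is on the arm 75 mm from the pivot.
- latch_pivot (a point): Vertical pivot of the latch on the deck right of the lid; point at the arm's underside, 116 mm above the bench, fixed; axes as the incubator (x front to rear, y left). Closed, the arm points to the front (minus x). Opened by angle a the knob lies at x = -75 cos a, y = -75 sin a mm. The catch is a steel pin, 10 mm thick, 22 mm tall, 108 mm in front of the pivot.
- incubator: White bench-top shaking incubator, 255 (front to rear) x 380 (wide) x 110 mm high, fixed. Origin at bench level; x front to rear, y left, z up. Front face at x = -115 mm, rear at 140, sides at y = -190 and 190. The lid covers the part left of y = -60 mm; the deck with the latch is right of it.
- bottle_a_mid (a point): Bystander: amber culture bottle, blue cap, 44 mm across, 130 mm tall; point at half height.
- bottle_b_mid (a point): Bystander: amber culture bottle, red cap, 44 mm across, 130 mm tall; point at half height.
- bottle_c_mid (a point): Bystander: amber culture bottle, green cap, 44 mm across, 130 mm tall; point at half height.
- tip_box_mid (a point): Bystander: green box with clear cover, 85 x 120 x 70 mm; point at half height.

How it is judged (in metres and radians):
On the way, in this order (a step that is already met when the one before it is completed fails the run):
1. the latch is closed, its hook round the catch pin (value of joint latch below 0.07 rad), for 0.2 s.
2. the lid is held by the robot at 45 degrees (value of joint lid between 0.68 and 0.89 rad and (contact force between lid and the fingers above 0.5 N or contact force between lid and the arm above 0.5 N)), for 0.5 s.
At the end, for the whole second after the job is handed in: The robot is holding the lid still, in contact with it, at 45 degrees open (within 6 degrees), and the latch is closed (within 0.07 rad of its stop) (all of step 2 and velocity of joint lid between -0.08 and 0.08 rad/s and value of joint latch below 0.07 rad); the arm keeps its last pose, push and grip.
It fails at once if the lid was lifted before the latch was closed (value of joint each of lid, latch above 0.15 rad).
It fails at once if something else on the bench was pushed aside or knocked over (moved more than 30 mm) (distance of any of bottle_a_mid, bottle_b_mid, bottle_c_mid, tip_box_mid from where it was at the start of the episode above 0.03 m).
It also fails if it takes over 48 s, if anything falls off the work surface, if the arm or the gripper's body presses on something with over 40 N, if the wrist force passes 120 N, or if a joint passes its speed limit or range.

## Robot

A 7-joint arm with a two-finger parallel gripper is mounted at the origin on the work surface. World frame = base frame: x ahead of the robot, y to its left, z up, the work surface at z = 0. Lengths are in m, angles in degrees, forces in N, time in s.
With the tool pointing down it reaches from about 0.425 to 0.925 m from the base axis. Payload 6.8 kg.
Tool frame: the origin (TCP) lies between the finger pads; the fingertips stand 17 mm ahead of it and the grasp point (between the pads) lies 2 mm behind it; z points along the fingers, x is the direction in which the jaws open and shut, and the axes are right-handed (so a half turn about z gives the same grasp; the last joint's range is limited). The gripper opens to 85 mm and grips with 20 to 120 N. Pads are 22 mm wide; open, the fingers measure 114 mm over their backs; the gripper's body (76 mm by 85 mm) begins 54 mm behind the grasp point. The pads swing forward as they close: fully open they stand 13 mm farther back than shut.
Start: joints at [-73.803, 27.33, 1.283, 89.118, -0.659, 63.558, -4.761], TCP at [0.257, 0.624, 0.248] pointing down, gripper open.
Joint ranges: [-169.35, 169.35], [-19.33, 120.38], [-80.79, 83.38], [13.8, 139.57], [-78.32, 258.32], [9.67, 109.79], [-169.56, 169.56]. Speed limits (degrees/s): [136.94, 136.94, 180, 180, 180, 180, 180].

## Interface

Orientations are given as a 3x3 rotation matrix whose columns are the frame's x, y, z axes.
In Python, from bench import env gives the robot as it stands. Calls block until the motion is done:
- env.move_pose(position, orientation): joint-space move of the TCP to a pose.
- env.servo_line(position, orientation=None, feed=0.15, threshold=None): straight line of the TCP; orientation=None keeps the orientation; feed is the mean speed in m/s. With threshold (N) it stops when the force on the tool has changed by that much, and returns True; else False.
- env.goto_joints(angles): joint-space move.
- env.move_gripper(opening, grasp_force=None): finger opening in m; grasp_force is the grip in N (None keeps the last); returns when the fingers have stopped.
- env.dwell(seconds).
- env.ik(position, orientation): joint angles nearest the present ones, or None.
- env.camera(name): name is "scene" or "top" or "wrist"; returns a dict with "color" (384x512x3 uint8, red, green, blue), "range_z" (384x512 float32, m along the optical axis (not along the pixel's ray), 0 where there is no reading), "intrinsics" (3x3 intrinsics, pixels), "R" (3x3) and "t" (3): a world point X has camera coordinates R X + t. Camera axes: x right, y down, z forward; pixel columns grow to the right and rows downward; lengths in m; the calibration is good to about 2 mm. A picture is of the moment at which its call begins.
A pose or a line that the arm cannot do raises env.IKError and nothing moves.
- env.finish_job(): hands the job in, once; it reports no verdict.
Readings, each from a call of its own:
- env.get_time_s(): time.
- env.get_joints(): joint angles.
- env.get_qvel(): joint speeds.
- env.get_joint_efforts(): joint torques, N m.
- env.get_eef_pos(): TCP position.
- env.get_eef_rot(): TCP orientation.
- env.get_force(): force on the tool from outside, world axes, zero at the start.
- env.get_ft_torque(): the same for the moment, N m.
- env.get_grip_width(): finger opening in m.
Only numpy, scipy, OpenCV 4.12 (cv2) and the standard library are available. Lean on these libraries where they do the work, as an engineer would, in place of code of your own. Each camera call takes 0.05 s, during which the arm holds its last target. There are 200 camera calls.

## Working session

There is one attempt and no reset: what is moved stays moved. The work goes in short steps, each a Python script; the robot and the scene stay as the last script left them, time stands still between calls to the robot, and variables do not carry over. Pictures are saved under pics/ and viewed, about 8 in all and at most 12, crops included, and the job is handed in when it is done.

```bash
mkdir -p pics; cat > h.py <<'E'
import numpy as np, cv2
from bench import env
def shot(n,f):
    c=env.camera(n); cv2.imwrite(f'pics/{f}.png',c['color'][:,:,::-1]); np.savez(f'pics/{f}.npz',**c); return c
def world(c,u,v,z=None):
    K,R,t=c['intrinsics'],c['R'],c['t']
    r=np.linalg.inv(K)@[u,v,1]
    if z is None: return R.T@(r*c['range_z'][int(v),int(u)]-t)
    o=-R.T@t; d=R.T@r; return o+d*(z-o[2])/d[2]
E
python3 - <<'E'
from h import *
a=shot('scene','s1');b=shot('top','t1')
cv2.imwrite('pics/both.png',np.vstack([cv2.resize(x['color'],(400,300)) if 0 else x['color'] for x in(a,b)])[:,:,::-1])
print(env.get_time_s())
E
```

```text
0.1
```

View pics/t1.png

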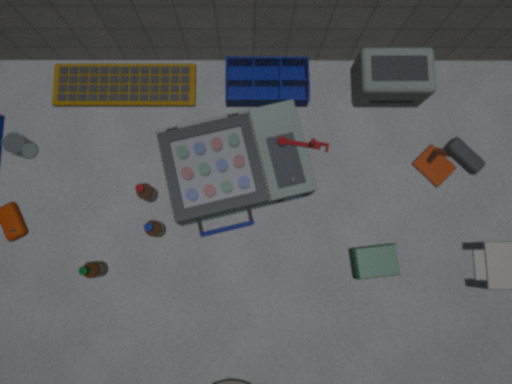

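View pics/s1.png

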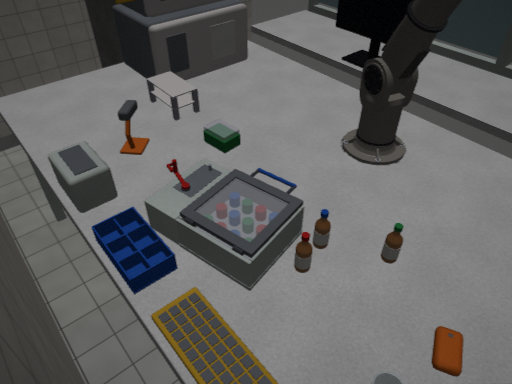

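The top view shows the incubator at about (235,160), turned about 15°. The latch is open with its pivot near (282,142) and its knob near (316,145). The blue handle runs roughly from (202,233) to (252,225). In the scene view the bottles are left of the incubator and the tip box is on its right. Next I'll enlarge the top view.

```bash
python3 - <<'E'
from h import *
b=np.load('pics/t1.npz')
cv2.imwrite('pics/t1c.png',cv2.resize(b['color'][95:245,150:350,::-1],None,fx=4,fy=4,interpolation=cv2.INTER_CUBIC))
print(-b['R'].T@b['t'])
for n,u,v,z in [('base',232,383,0),('pivot',282,142,.12),('knob',314,145,.165),('hl',202,233,.126),('hr',252,225,.126),('botB',141,188,.13),('botA',150,227,.13),('tip',376,261,.07),('c1',158,129,.128),('c2',297,102,.11),('c3',315,190,.11)]:
    print(n,world(b,u,v,z).round(3),world(b,u,v).round(3))
E
```

```text
[ 0.44905419 -0.03834528  1.14918592]
base [ 0.103 -0.001  0.   ] [ 0.107 -0.002  0.015]
pivot [ 0.738 -0.133  0.12 ] [ 0.737 -0.133  0.123]
knob [ 0.717 -0.209  0.165] [ 0.729 -0.217  0.122]
hl [0.499 0.072 0.126] [0.499 0.072 0.126]
hr [ 0.519 -0.054  0.126] [ 0.528 -0.056  0.007]
botB [0.614 0.23  0.13 ] [0.614 0.23  0.13 ]
botA [0.514 0.203 0.13 ] [0.514 0.203 0.132]
tip [ 0.428 -0.382  0.07 ] [ 0.428 -0.381  0.074]
c1 [0.77  0.192 0.128] [0.81  0.22  0.002]
c2 [ 0.851 -0.176  0.11 ] [ 0.879 -0.186  0.039]
c3 [ 0.612 -0.219  0.11 ] [ 0.615 -0.222  0.09 ]
```

View pics/t1c.png

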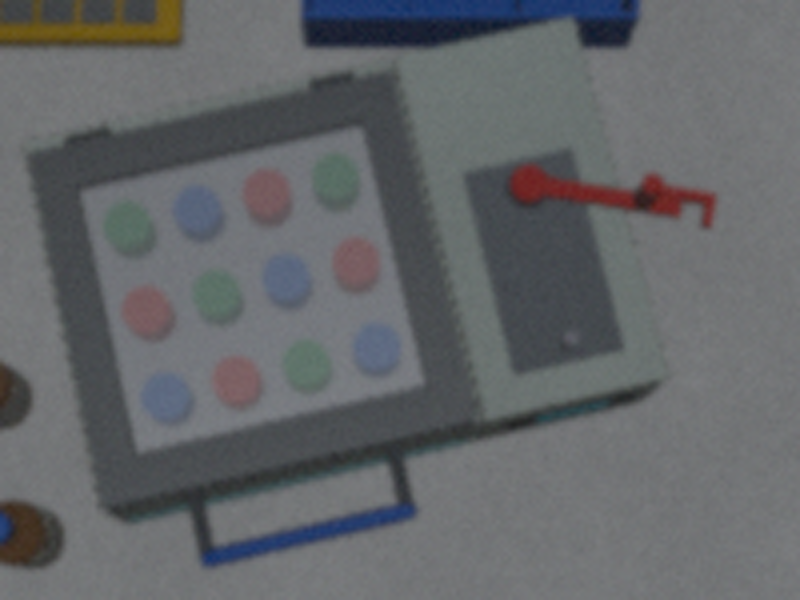

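```bash
cat >> h.py <<'E'
G=lambda x,y:(150+x/4-.25,95+y/4-.25)
b=np.load('pics/t1.npz')
W=lambda x,y,z: world(b,*G(x,y),z)
hl,hr=W(205,560,.126),W(413,512,.126)
pin=W(571,337,.132); piv=W(528,185,.124); knob=W(653,185,.165)
hin=(W(88,137,.128)+W(332,80,.128))/2
E
python3 - <<'E'
from h import *
print('bar',hl,hr,np.linalg.norm(hl-hr),(hl+hr)/2)
print('hinge',hin)
def yaw(d): return np.degrees(np.arctan2(d[1],d[0]))
print('yaw bar',yaw(hl-hr)-90,'pin-piv',yaw(piv-pin),np.linalg.norm((piv-pin)[:2]),'bar->hinge',yaw(hin-(hl+hr)/2),np.linalg.norm((hin-(hl+hr)/2)[:2]))
d=W(32,150,.128)-W(395,68,.128); print('lid rear edge yaw',yaw(d)-90,np.linalg.norm(d))
d=W(32,150,.128)-W(100,500,.128); print('lid left',yaw(d),np.linalg.norm(d))
print('piv',piv,'knob',knob,np.linalg.norm((knob-piv)[:2]),'knob dir',yaw(knob-piv))
print('pin',pin)
E
```

```text
bar [0.49473736 0.07477026 0.126     ] [ 0.52502535 -0.05656685  0.126     ] 0.13478427331735862 [0.50988136 0.0091017  0.126     ]
hinge [0.78983727 0.07583615 0.128     ]
yaw bar 12.98609341603273 pin-piv 13.97243204495846 0.10570421923053419 bar->hinge 13.407657807418351 0.28779992857906883
lid rear edge yaw 13.271747704758255 0.243853554113156
lid left 12.388882870210713 0.23454136544160786
piv [ 0.73925167 -0.13241335  0.124     ] knob [ 0.72767754 -0.20723018  0.165     ] 0.07570679217303182 knob dir -98.79391805574699
pin [ 0.63667503 -0.15793617  0.132     ]
```

```bash
cat >> h.py <<'E'
YAW=np.radians(13.3); ex=np.array([np.cos(YAW),np.sin(YAW),0]); ey=np.array([-np.sin(YAW),np.cos(YAW),0]); ez=np.array([0,0,1.])
def knobpose(a,s,z=.150,r=.075):   # a latch angle deg; tool down, jaws tangential
    a=np.radians(a); rad=-np.cos(a)*ex-np.sin(a)*ey; t=-np.sin(a)*-1*(-ex)+0*ex
    t=np.cross(rad,ez)              # closing direction
    p=piv+r*rad; p[2]=z
    x=s*t; zt=-ez
    return p,np.column_stack([x,np.cross(zt,x),zt])
bar0=(hl+hr)/2; bar0=np.array([*bar0[:2],.120]); hinge=np.array([*(bar0+.285*ex)[:2],.112])
def barpose(th,pitch,s,back=0):   # th lid angle, pitch of tool below level, deg
    th=np.radians(th); p=hinge+(-.285*np.cos(th)-.008*np.sin(th)*-1)*ex+(.285*np.sin(th)+.008*np.cos(th))*ez
    q=np.radians(pitch); zt=np.cos(q)*ex-np.sin(q)*ez; y=s*ey
    return p+.002*zt-back*zt,np.column_stack([np.cross(y,zt),y,zt])
E
python3 - <<'E'
from h import *
f=lambda q:None if q is None else np.round(q).astype(int).tolist()
for s in(1,-1):
    for a in(68,35,0,-6): print('knob',s,a,f(env.ik(*knobpose(a,s))))
for s in(1,-1):
    for pt in(75,60,45,30):
        print('bar',s,pt,[f(env.ik(*barpose(th,pt,s,bk))) for th,bk in((0,.1),(0,0),(25,0),(45,0))])
E
```

```text
knob 1 68 [-24, 62, 72, 84, -60, 77, -137]
knob 1 35 [1, 37, 14, 89, -10, 56, 157]
knob 1 0 [-9, 35, 24, 94, -17, 54, 124]
knob 1 -6 [-11, 35, 25, 95, -18, 54, 119]
knob -1 68 [-12, 46, 40, 83, -32, 63, 25]
knob -1 35 [-16, 43, 42, 90, -32, 60, -7]
knob -1 0 [-21, 41, 44, 95, -33, 58, -43]
knob -1 -6 [-22, 41, 45, 95, -33, 58, -49]
bar 1 75 [[-74, 13, 79, 129, -30, 37, -142], [-60, 40, 73, 131, -72, 44, -105], [-68, 21, 76, 121, -37, 44, -137], [-66, 22, 75, 109, -32, 54, -145]]
bar 1 60 [[6, 0, -10, 139, -21, 12, -152], [43, 24, -55, 135, 93, 15, 100], [-77, 11, 81, 132, -48, 24, -125], [-68, 3, 65, 120, -16, 30, -159]]
bar 1 45 [None, None, None, None]
bar 1 30 [None, None, None, [-76, -3, 74, 139, 204, 19, -15]]
bar -1 75 [[-45, 5, 42, 128, -10, 34, 17], [-37, 20, 35, 130, -37, 23, 42], [-42, 9, 39, 121, -13, 38, 18], [-41, 10, 38, 108, -11, 49, 15]]
bar -1 60 [[-6, 0, 1, 139, -21, 12, 28], [43, 24, -55, 135, 93, 15, -80], [-51, 3, 48, 131, -22, 18, 29], [-50, 3, 46, 119, -12, 30, 17]]
bar -1 45 [None, None, None, None]
bar -1 30 [None, None, None, [-88, -19, 77, 139, 154, 18, -138]]
```

```bash
python3 - <<'E'
from h import *
p,R=knobpose(68,-1)
env.servo_line(env.get_eef_pos()+[0,0,.08],feed=.2)
env.move_pose(p+[0,0,.14],R); env.move_gripper(.05)
env.servo_line(p+[0,0,.05],feed=.15)
c=shot('wrist','w1'); cv2.imwrite('pics/w1b.png',c['color'][:,:,::-1])
T=np.array([p[0],p[1],.16]); uv=c['intrinsics']@(c['R']@T+c['t']); print(uv[:2]/uv[2], env.get_time_s(),env.get_eef_pos(),p,env.get_force())
E
```

```text
[251.58360604 233.65537483] 5.2167 [ 0.72853005 -0.2071408   0.20155414] [ 0.72790711 -0.20655039  0.15      ] [-0.52244483 -0.03091811  0.63671385]
```

View pics/w1b.png

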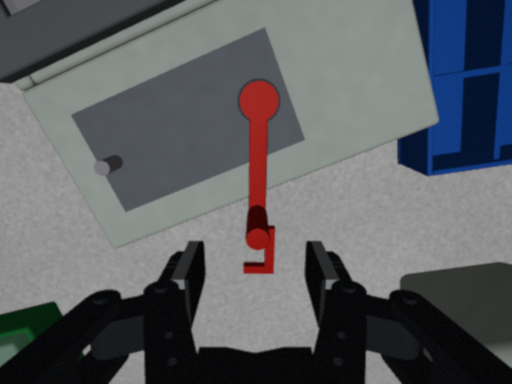

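The wrist view shows the knob top at (257,238), centred between the fingers and within a few pixels of the prediction. The catch pin is at (103,168). I'll descend and swing the latch.

```bash
python3 - <<'E'
from h import *
p,R=knobpose(68,-1)
print(env.servo_line(p,feed=.08,threshold=8)); env.move_gripper(.026)
f0=env.get_force()
for a in (56,44,32,20,10,0,-4,-8):
    p,R=knobpose(a,-1)
    hit=env.servo_line(p,R,feed=.06,threshold=15 if a>5 else 7)
    print(a,hit,env.get_eef_pos().round(3),(env.get_force()-f0).round(1))
    if hit: break
print(env.get_time_s(),env.get_grip_width())
c=shot('top','t2'); cv2.imwrite('pics/t2c.png',cv2.resize(c['color'][95:245,150:350,::-1],None,fx=3,fy=3,interpolation=cv2.INTER_CUBIC))
E
```

```text
False
56 False [ 0.713 -0.202  0.15 ] [ 0.9 -0.8 -0.7]
44 False [ 0.699 -0.196  0.15 ] [ 0.4 -0.2  0.2]
32 False [ 0.687 -0.186  0.15 ] [ 0.5 -0.8 -0.1]
20 False [ 0.677 -0.174  0.15 ] [ 0.3 -0.4 -1. ]
10 False [ 0.671 -0.162  0.15 ] [-0.4 -1.3  0.8]
0 False [ 0.666 -0.15   0.15 ] [ 1.  -1.4 -0.8]
-4 False [ 0.665 -0.146  0.15 ] [-0.7 -2.7  1.5]
-8 False [ 0.666 -0.145  0.151] [  8.8 -16.3  -7.5]
9.2167 0.02637955311021019
```

```bash
python3 - <<'E'
from h import *
env.servo_line(*knobpose(-1,-1),feed=.05); env.move_gripper(.04)
p,R=knobpose(-1,-1,.25)
env.servo_line(p,R,feed=.15)
c=shot('wrist','w2'); print(env.get_time_s(),env.get_force())
P=lambda T:(lambda u:(u[:2]/u[2]).round(1))(c['intrinsics']@(c['R']@T+c['t']))
print('pin',P(pin),'piv',P(piv),'knob closed',P(np.array([*(piv-.075*ex)[:2],.165])))
E
```

```text
10.7583 [0.68642004 0.28557668 0.32348814]
pin [258.3 231.3] piv [254.8 100.7] knob closed [256.5 210.5]
```

View pics/w2.png

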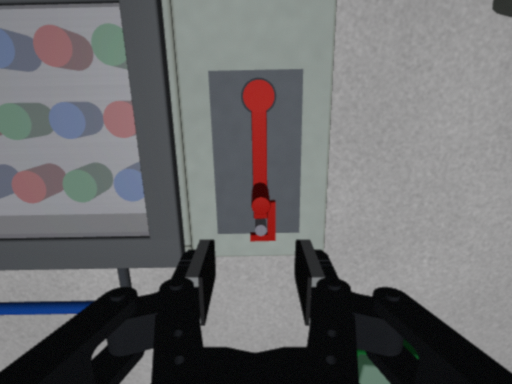

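The wrist view shows the hook at (262,232) wrapped round the pin at (261,230), with the arm lined up on pivot and pin, so the latch is closed. Next is the handle.

```bash
python3 - <<'E'
from h import *
p,R=barpose(0,75,-1,.16)
env.move_pose(p+[0,0,.03],R)
p,R=barpose(0,75,-1,.07)
env.servo_line(p,R,feed=.15)
c=shot('wrist','w3'); print(env.get_time_s(),env.get_eef_pos(),p,env.get_joints().round(0))
P=lambda T:(lambda u:(u[:2]/u[2]).round(1))(c['intrinsics']@(c['R']@T+c['t']))
print('bar',P(bar0),P(bar0+.065*ey),P(bar0-.065*ey))
E
```

```text
Traceback (most recent call last):
bench.IKError: the arm cannot follow that straight line within its joint ranges
```

```bash
python3 - <<'E'
from h import *
print(env.get_eef_pos(),env.get_joints().round(0),env.get_time_s())
f=lambda q:None if q is None else np.round(q).astype(int).tolist()
for pt in(90,82,75,68):
    print(pt,[f(env.ik(*barpose(th,pt,-1,bk))) for th,bk in((0,.16),(0,.1),(0,.05),(0,0),(15,0),(30,0),(45,0))])
E
```

```text
[ 0.47051114 -0.00069248  0.30301326] [-78. -19.  61. 124.  22.  52. -15.] 12.1083
90 [[-50, 12, 49, 112, -11, 60, 17], [-39, 16, 37, 115, -12, 53, 17], [-38, 20, 37, 118, -17, 47, 22], [-37, 26, 37, 120, -23, 41, 28], [-38, 19, 37, 115, -15, 50, 20], [-47, 20, 49, 108, -17, 60, 22], [-45, 22, 49, 98, -17, 69, 21]]
82 [[-53, 3, 48, 119, -4, 51, 11], [-51, 11, 49, 123, -15, 43, 21], [-39, 16, 37, 124, -18, 37, 24], [-28, 20, 25, 125, -19, 30, 24], [-39, 15, 37, 121, -16, 40, 21], [-39, 12, 37, 113, -11, 50, 16], [-48, 16, 49, 103, -16, 59, 20]]
75 [[-81, -17, 66, 127, 22, 47, -14], [-53, 5, 50, 129, -11, 34, 19], [-40, 12, 38, 129, -22, 28, 28], [-28, 18, 25, 130, -28, 21, 33], [-40, 12, 37, 125, -18, 32, 24], [-41, 9, 37, 118, -11, 41, 16], [-50, 12, 49, 108, -15, 50, 19]]
68 [[-67, -19, 53, 133, 24, 38, -16], [-87, -14, 77, 135, 26, 28, -15], [-29, 9, 26, 134, -24, 17, 30], [-18, 16, 13, 134, -35, 11, 40], [-41, 9, 38, 130, -24, 23, 30], [-41, 5, 37, 122, -12, 32, 17], [-52, 7, 49, 114, -14, 41, 18]]
```

```bash
python3 - <<'E'
from h import *
env.goto_joints(env.ik(*barpose(0,90,-1,.1)))
print(env.get_joints().round(0))
env.servo_line(*barpose(0,82,-1,.07),feed=.1)
c=shot('wrist','w3'); print(env.get_time_s(),env.get_eef_pos(),env.get_joints().round(0),env.get_grip_width())
P=lambda T:(lambda u:(u[:2]/u[2]).round(1))(c['intrinsics']@(c['R']@T+c['t']))
print('bar',P(bar0),P(bar0+.065*ey),P(bar0-.065*ey))
E
```

```text
[-39.  16.  37. 115. -12.  53.  17.]
13.5 [0.50193924 0.00771332 0.18920354] [-38.  13.  36. 123. -14.  39.  20.] 0.039944685775010286
bar [251.5 217.2] [251.3 117.3] [251.6 300.4]
```

View pics/w3.png

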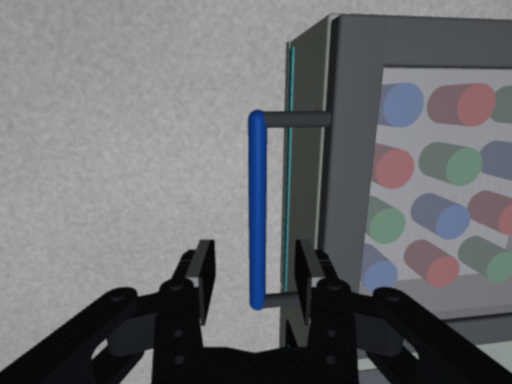

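The wrist view shows the bar at u≈257, v 115–302, midway between the fingers and parallel to the pads. I'll descend, grip and lift.

```bash
python3 - <<'E'
from h import *
env.move_gripper(.034)
p,R=barpose(0,82,-1); p=p+.001*ex
print(env.servo_line(p,R,feed=.08,threshold=8),env.get_eef_pos(),p)
env.move_gripper(0,grasp_force=40)
print(env.get_grip_width(),env.get_force().round(1),env.get_time_s())
for th in (5,10):
    env.servo_line(barpose(th,82,-1)[0]+.001*ex,R,feed=.06)
    print(th,env.get_grip_width(),env.get_force().round(1),env.get_joints().round(0))
E
```

```text
False [0.51141795 0.00928531 0.11838121] [0.51112542 0.00939579 0.11801946]
0.01053673820131861 [4.8 0.1 0.3] 15.0833
5 0.009973524785589258 [ 6.3  0.7 -3.9] [-35.  19.  32. 124. -20.  34.  25.]
10 0.010459608930241154 [ 7.   0.4 -3.6] [-37.  17.  34. 122. -18.  37.  23.]
```

```bash
python3 - <<'E'
from h import *
for th,pt in ((16,80),(22,78),(28,76),(34,74),(40,72),(45,70)):
    p,R=barpose(th,pt,-1)
    env.servo_line(p+.002*ex,R,feed=.07)
    print(th,env.get_grip_width(),env.get_force().round(1))
env.dwell(.5)
print(env.get_time_s(),env.get_force().round(1),env.get_eef_pos(),p,env.get_joints().round(0))
c=shot('scene','s2'); shot('wrist','w4');shot('top','t3')
cv2.imwrite('pics/f.png',np.vstack([cv2.resize(np.load(f'pics/{f}.npz')['color'],(400,300)) for f in('s2','t3')])[:,:,::-1])
E
```

```text
16 0.01072144922817003 [ 1.2 -0.  -3.2]
22 0.010394102005553015 [-5.  -1.7 -0.1]
28 0.010806631098609153 [-11.3  -3.5   3.3]
34 0.010265273928813249 [-17.9  -3.5  10.4]
40 0.01041958281951473 [-19.4  -2.2  13.1]
45 0.010122566403954623 [-11.6  -1.2  10.9]
20.1083 [-12.6  -1.4  10.9] [0.59898975 0.0302695  0.31930896] [0.59728787 0.02976373 0.3173029 ] [-42.   8.  38. 111. -11.  43.  15.]
```

View pics/f.png

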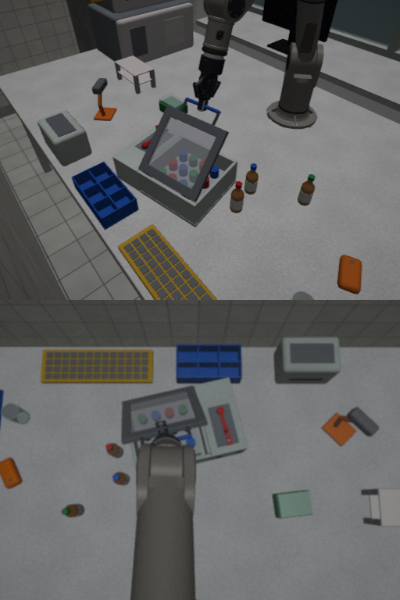

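View pics/w4.png

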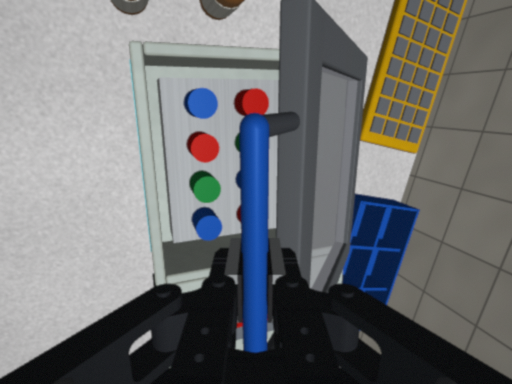

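The lid is up with the bar between the pads (wrist view, bar at u≈254). The latch still looks closed and the bystanders look in place. I'll check these numerically.

```bash
python3 - <<'E'
from h import *
w=np.load('pics/w4.npz'); s=np.load('pics/s2.npz'); t=np.load('pics/t3.npz'); t1=np.load('pics/t1.npz')
for v in(135,160,185,210):
    P=world(w,254,v); r=P-hinge; print('bar',P.round(3),'lid deg',np.degrees(np.arctan2(r[2],-r@ex)).round(1)-np.degrees(.008/.285).round(1))
# lid frame plane: wrist view grey frame pts
pts=np.array([world(w,u,v) for u in range(290,304,2) for v in range(30,105,4)])
pts=pts[np.abs(pts[:,2]-.25)<.15]; n=np.linalg.svd(pts-pts.mean(0))[2][2]; print('plane tilt',np.degrees(np.arccos(abs(n[2]))),len(pts))
def red(c): 
    x=c['color'][130:215,275:335].astype(int); m=(x[...,0]>90)&(x[...,1]<50)&(x[...,2]<60); v,u=np.nonzero(m); return u+275,v+130
u,v=red(t); P=np.array([world(t,a,b_,.122) for a,b_ in zip(u,v)])[:,:2]; d=np.linalg.svd(P-P.mean(0))[2][0]
print('latch axis yaw',np.degrees(np.arctan2(d[1],d[0]))%180,len(P))
d=cv2.absdiff(t['color'],t1['color']).max(2)
for n,(a,b_) in dict(A=(155,228),B=(146,191),C=(93,269),tip=(376,261)).items(): print(n,(d[b_-22:b_+22,a-25:a+25 if n!='A' else a+12]>40).sum())
print(env.get_qvel().round(3),env.get_time_s())
E
```

```text
bar [0.584 0.09  0.325] lid deg 46.0
bar [0.586 0.081 0.324] lid deg 45.9
bar [0.589 0.071 0.324] lid deg 45.9
bar [0.591 0.06  0.324] lid deg 45.9
plane tilt 46.675161963293114 132
latch axis yaw 16.072319349806463 188
A 0
B 144
C 0
tip 0
[-0.019  0.081 -0.015  0.011  0.011 -0.032  0.018] 20.2583
```

```bash
python3 - <<'E'
from h import *
env.dwell(.5); print(env.get_force().round(1),env.get_eef_pos(),env.get_time_s()); env.finish_job()
E
```

```text
[-12.9  -0.7  10.6] [0.598998   0.03028199 0.31929671] 20.7583
the job is handed in; nothing more can be done
```

I swung the red latch closed, then lifted the lid by its blue handle and handed the job in at 20.8 s with the gripper still holding it at about 45°. No verdict is reported, so these are my own last checks.

- **Latch:** It was pushed to its stop with about 16–20 N. A close view afterwards showed the hook round the catch pin and the arm lined up on the pivot and pin. After the lift, a rough image fit read about 2.8° (0.048 rad) open. That is still inside the 0.07 rad limit, and I put it down to the hook sitting off to one side.
- **Lid:** The arm position and the bar's depth readings gave 45–46°, and a plane fit on the lid frame gave 46.7°. The arm's position was steady to about 0.02 mm between the last two readings. The hold carries a constant force of about 17 N, well under the limits.
- **Bystanders:** Before-and-after top pictures showed no change at bottles A and C or the tip box. The window round bottle B did change; I put this down to the raised lid or its shadow, because the bottle itself shows at the same pixel position.
- **One snag:** The first straight-line approach to the handle was refused as out of joint range. Nothing moved, and I approached from another arm posture instead.

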